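# Find and press the hidden release of the honey tasting case

## Robot

A 6-joint arm with a two-finger parallel gripper is mounted at the origin on the work surface. World frame = base frame: x ahead of the robot, y to its left, z up, the work surface at z = 0. Lengths are in m, angles in rad, forces in N, time in s.
With the tool pointing down it reaches from about 0.375 to 0.9 m from the base axis. Payload 3.1 kg.
Tool frame: the origin (TCP) lies on the centre line of the jaws, within the pads' length; the fingertips stand ahead of it and the grasp point (between the pads) lies 3 mm ahead of it (robot.tip_reach is the z of the fingertips in the tool frame, in m); z points along the fingers, y is the line along which they close (so a half turn about z gives the same grasp; the last joint's range is limited). The gripper opens to 87 mm and grips with 3 to 60 N. Pads are 19 mm wide; open, the fingers measure 117 mm over their backs; the gripper's body (75 mm by 190 mm) begins 51 mm behind the grasp point.
Start: joints at [1.157, 0.527, 1.433, -0, 1.181, -0.178], TCP at [0.146, 0.608, 0.22] pointing down, gripper open.
Joint ranges: [-3.08, 3.08], [-0.75, 2.2], [0.22, 2.44], [-1.43, 4.57], [0, 2.65], [-2.85, 2.85]. Speed limits (rad/s): [2.79, 2.79, 3.14, 3.14, 3.14, 3.14].

## Interface

Orientations are given as a unit quaternion [x, y, z, w].
In Python, from rig import sensors, eyes, ticket, robot gives the robot as it stands.
- The arm moves only by the tool drive_tool, never from a script. Its argument "deltas" is a list that holds one entry, the list of rows, each a list of 6 numbers: the shift along the tool's x, y, z in mm, then the turn, a rotation vector about the tool's x, y, z in rad. A call has 1 to 8 rows; each row shifts and turns the commanded pose from where the row before left it, along the tool's axes as they then stand; what a row does not reach is not made up. A row lasts 1/12 s, in which the tool goes at most 41.7 mm and 7.16 degrees, less where a joint would pass 70% of its speed; a pose out of reach is approached as far as the arm can. A call is refused whole if a number of a shift passes 41.7 or a number of a turn 0.125, either way. A call with a gripper value outside its range is refused whole. "gripper" is the opening in per cent of the stroke, from 0 (shut) to 100 (fully open), set as the call begins (left out, the last holds). The fingers move at their own pace and stop on an object; "squeeze" is the grip in N (left out, the last holds). Time passes only in rows, so rows that do not move let the fingers close. It gives the time, the measured TCP pose, the force, the opening and the grip force at its end, in the units of the state.
- sensors.get_obs(): the state, without advancing time (a new reading comes with each control period).
- eyes.camera(name): name is "scene" or "top" or "wrist"; returns a dict with "img" (400x640x3 uint8, red, green, blue), "fov_y" (degrees; the focal length in pixels is half the picture's height over the tangent of half this angle, whatever the lens; pixels are square), "cx", "cy" (the principal point, pixels), "xyz" and "attitude" of the camera in the world; the wrist camera has in their place "hand_eye" (4x4, takes a point from camera to tool coordinates, whose origin is the TCP and whose axes are the flange's). Camera axes: x right, y up, looking along -z (the intrinsics and any distortion apply to the point x, -y, -z); pixel columns grow to the right and rows downward; lengths in m; the calibration is good to about 2 mm. The wrist camera is an equidistant fisheye: a pixel r from the principal point sees the ray r / f radians off the axis. A picture is of the moment at which its call begins: read the wrist's pose just before it. There is no depth.
- ticket.hand_in(): hands the job in; it is judged then, once.
The state is a dict: "time": time; "q": joint angles; "joint_velocities": joint speeds; "joint_torque": joint torques, N m; "position": TCP position; "tool_rot": TCP orientation; "ft_force": force on the tool from outside, world axes, zero at the start; "moment": the same for the moment, N m; "grip_width": finger opening in m; "grip_force": force on a finger pad.
Only numpy, scipy, OpenCV 4.12 (cv2) and the standard library are available. Lean on these libraries where they do the work, as an engineer would, in place of code of your own. Each camera call takes 0.05 s, during which the arm holds its last target. There are 200 camera calls.

## Task

The honey tasting case opens by a hidden release. Touch the red end of its front rail with a fingertip, slide along the cream rail from there until you feel the open notch, and press the dark catch inside the notch fully down, so that the clear lid pops ajar and stays up; then draw clear. Grasp and lift nothing, do not push or pry the lid itself, and leave the jars, mug, spoon and jar lid where they are.

Things in the scene. Friction and masses are not known exactly. Their poses are not given: they have to be found in the camera images.
- case: wooden case, fixed, 240 mm deep (x), 460 wide (y), 70 high, front facing the robot. Origin: centre of its underside; x to its back, y to its left (the red end's side), z up. Its top front edge is a level rail 39 deep, centre line x = -100.5, top z = 70: red from y = 230 to 170, cream from 170 to -170, then dark grey. The top is even within 0.5 mm but for one notch in the cream
- red_end: the red end block of the rail, 60 mm long along the rail, 39 mm deep, rigid and fixed; origin at the centre of its top face, axes as the case's
- rail: the two cream end stretches of the rail, fixed; the first, next to the red end, is solid for at least 30 mm. Origin at table level under the rail's centre line near its middle, axes as the case's; it does not tell where the notch is. The notch: 48 mm long gap, centre anywhere in case y = 118 to -118, open at top and front, 5 mm wall at the back; pocket 34 mm front to back, middle at case x = -103
- latch (a joint): the catch, a dark steel pad 44 (along the rail) by 31 mm that fills the notch's bottom, its top 12 mm below the rail's top. 0 up, 0.008 m fully down (top 20 mm below the rail's top); pressed straight down it yields at about 4 to 7 N, has a rigid stop, and stays where it is left
- lid (a joint): angle of the clear lid: 0 shut, about 0.176 rad ajar when the catch is fully down; the lid is geared to the catch and stays where it is. Hinged at its back, its front edge rises about 28 mm
- lid_front (a point): middle of the front top edge of the clear lid pane (157 mm deep, 296 mm wide), level with the rail and 10 mm behind it when shut
- jar_deck_left: small amber honey jar, 52 mm across, 65 mm tall, standing on the case's left wooden deck; origin at the centre of its underside
- jar_deck_right: small straw-coloured honey jar, 52 mm across, 65 mm tall, standing on the case's right wooden deck; origin at the centre of its underside
- big_jar: big pear-shaped amber honey jar, 132 mm across, 140 mm tall, on the table at the right; origin at the centre of its underside
- tall_jar: straw-coloured honey jar, 72 mm across, 120 mm tall, on the table at the left; origin at the centre of its underside
- spoon_mug: white mug, 76 mm across, 90 mm tall, on the table at the left; origin at the centre of its underside
- jar_lid: flat round brass jar lid, 68 mm across, 10 mm thick, on the table between robot and case; origin at the centre of its underside
- spoon: white plastic spoon, 150 mm long, lying on the table between robot and case; origin under its middle

How it is judged:
On the way, in this order (a step that is already met when the one before it is completed fails the run):
1. a fingertip touches the red end of the rail (contact force between the fingers and red_end above 0.3 N), for 0.05 s.
2. the fingertip, off the red end, touches the cream stretch of the rail next to it (contact force between the fingers and rail above 0.2 N and contact force between the fingers and red_end below 0.05 N), for 0.02 s.
3. the catch is pressed down and the lid pops ajar (value of joint latch above 0.0062 m and value of joint lid above 0.12 rad), for 0.1 s.
At the end, for the whole second after the job is handed in: The catch stays pressed by at least 6 of its 8 mm and the lid stays ajar by at least 0.115 rad, at rest (value of joint latch above 0.006 m and value of joint lid above 0.115 rad and velocity of joint lid below 0.05 rad/s); the robot touches nothing.
It fails at once if the lid itself is pushed or pried by the robot (over 2 N) (contact force between any of the fingers, the arm and lid above 2 N).
It fails at once if a jar, the mug, the spoon or the jar lid is lifted or moved by more than 15 mm (distance of any of jar_deck_left, jar_deck_right, big_jar, tall_jar, spoon_mug, jar_lid, spoon from where it was at the start of the episode above 0.015 m).
It also fails if it takes over 72 s, if anything falls off the work surface, if the arm or the gripper's body presses on something with over 40 N, if the wrist force passes 120 N, or if a joint passes its speed limit or range.

## Working session

There is one attempt and no reset: what is moved stays moved. The work goes in short steps, Python scripts to look and compute and a tool call to move; the robot and the scene stay as the last step left them, time stands still between calls to the robot, and variables do not carry over. Pictures are saved under pics/ and viewed, at most 10 in all, crops included, and the job is handed in when it is done.

Besides the shell and the picture viewer there is one more tool, called after "Call:" by a JSON object that holds its "method" and its "body", one argument or row to a line. drive_tool: Moves the arm, as the interface text tells. Its arguments: {"type":"object","properties":{"deltas":{"type":"array"},"gripper":{"type":"number"},"squeeze":{"type":"number"}},"required":["deltas"]}

```bash
mkdir -p pics; ls
python3 - <<'E'
from rig import sensors, eyes, ticket, robot
import cv2,numpy as np
print(robot.tip_reach); o=sensors.get_obs(); print(o)
for n in("scene","top"):
    c=eyes.camera(n); cv2.imwrite(f"pics/{n}0.png",c["img"][:,:,::-1]); np.save(f"{n}.npy",c,allow_pickle=True)
    print({k:v for k,v in c.items() if k!="img"})
E
```

```text
pics
0.022
{'time': 0.0, 'q': array([ 1.15652475e+00,  5.28491109e-01,  1.43388241e+00, -9.81756059e-06,
        1.18139445e+00, -1.78494061e-01]), 'joint_velocities': array([ 0.00190711, -0.00147313, -0.00080058,  0.00180823,  0.0033622 ,
       -0.00035558]), 'joint_torque': array([ 3.31017209e-04, -4.40035987e+01, -1.76597482e+01,  6.32011145e-02,
        5.79392700e-02, -1.64493131e-04]), 'position': array([0.14567147, 0.6070365 , 0.21896265]), 'tool_rot': array([ 1.17613956e-01,  9.93058797e-01, -1.04155923e-03, -3.13322405e-04]), 'ft_force': array([ 0.00222079,  0.2675437 , -0.47123881]), 'moment': array([ 0.0175099 ,  0.02212128, -0.02643871]), 'grip_force': 0.0, 'grip_width': 0.08701291521024655}
{'fov_y': 51.09017268596755, 'cx': 317.3989635106799, 'cy': 193.07535620899984, 'xyz': array([1.24861485, 0.62274354, 0.99175144]), 'attitude': array([0.15533415, 0.3516935 , 0.83903923, 0.38496255])}
{'fov_y': 55.27757154464122, 'cx': 314.67952137935595, 'cy': 200.7194183059222, 'xyz': array([ 0.38014548, -0.00754217,  1.07339007]), 'attitude': array([-0.0658653 ,  0.06487089,  0.71324314, -0.69479332])}
```

View pics/scene0.png

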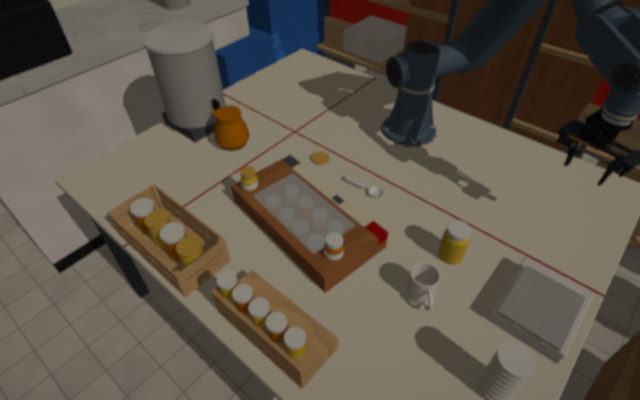

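View pics/top0.png

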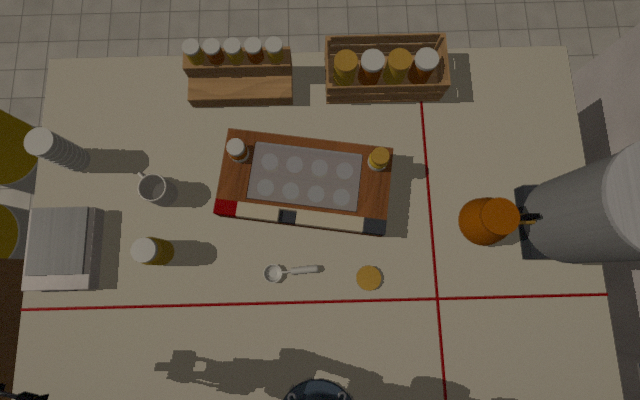

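The top view shows the rail running from red at about (226,209) to dark grey at (374,227), with the dark notch at about (287,217). Next I'll cast these onto z=0.07.

```bash
cat > h.py <<'E'
import numpy as np,cv2
from scipy.spatial.transform import Rotation as R
def ray(c,u,v,z):
    f=200/np.tan(np.radians(c["fov_y"])/2)
    d=R.from_quat(c["attitude"]).apply([(u-c["cx"])/f,-(v-c["cy"])/f,-1]); p=c["xyz"]
    return p+d*(z-p[2])/d[2]
def load(n): return np.load(n+".npy",allow_pickle=True).item()
E
python3 - <<'E'
from h import *
c=load("top"); im=c["img"]
cv2.imwrite("pics/crop1.png",cv2.resize(im[120:250,205:405,::-1],None,fx=4,fy=4,interpolation=cv2.INTER_CUBIC))
for n in("top","scene"):
    c=load(n);i=c["img"].astype(int); m=((i[...,0]>120)&(i[...,1]<40)&(i[...,2]<50)).astype(np.uint8)
    if n=="top": m[:190]=0;m[225:]=0;m[:,:205]=0;m[:,245:]=0
    else: m[:215]=0;m[255:]=0;m[:,:355]=0;m[:,395:]=0
    k=max(cv2.findContours(m,0,2)[0],key=cv2.contourArea)
    print(n,cv2.contourArea(k),cv2.boxPoints(cv2.minAreaRect(k)).round(1).tolist(),cv2.approxPolyDP(k,2,True)[:,0].tolist())
E
```

```text
Traceback (most recent call last):
ValueError: max() iterable argument is empty
```

View pics/crop1.png

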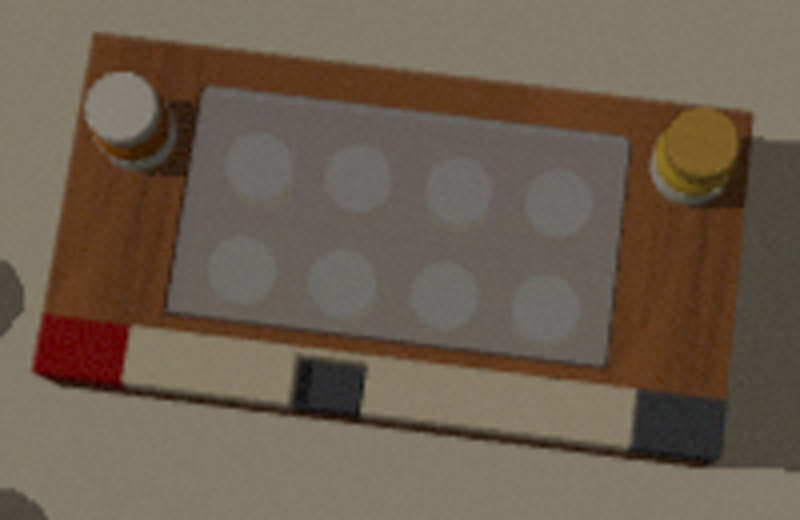

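The crop shows rail-top corners at about (45,315), (35,370), (724,400), (716,458), and the notch from x=293 to x=364.

Run:
```python
from h import *
c=load("top")
P={'A':(45,315,-81,230),'B':(35,370,-120,230),'C':(724,400,-81,-230),'D':(716,458,-120,-230),'E':(129,326,-81,170),'F':(122,384,-120,170),'G':(639,389,-81,-170),'H':(632,447,-120,-170),'I':(95,33,120,230),'J':(752,112,120,-230)}
w=lambda x,y,z=.07: ray(c,205+x/4-.375,120+y/4-.375,z)[:2]
W=np.array([w(*p[:2]) for p in P.values()]);Q=np.array([p[2:] for p in P.values()])/1000
W0,Q0=W.mean(0),Q.mean(0);A=W-W0;B=Q-Q0
th=np.arctan2((B[:,0]*A[:,1]-B[:,1]*A[:,0]).sum(),(A*B).sum())
Rm=np.array([[np.cos(th),-np.sin(th)],[np.sin(th),np.cos(th)]]);t=W0-Rm@Q0
print("yaw",th,"t",t,"res mm",((W-Q@Rm.T-t)*1000).round(1).tolist())
for p in [(296,356),(290,409),(366,365),(361,417)]: print("notch",((w(*p)-t)@Rm*1000).round(1))
np.save("pose.npy",[th,*t])
s=load("scene")
# check with scene: project
f=200/np.tan(np.radians(s["fov_y"])/2)
for q in [(-.081,.23),(-.12,.23),(-.12,.17),(.12,.23),(.12,-.23)]:
    X=np.r_[Rm@q+t,.07]; d=R.from_quat(s["attitude"]).inv().apply(X-s["xyz"]); print(q,s["cx"]-f*d[0]/d[2],s["cy"]+f*d[1]/d[2])
cv2.imwrite("pics/crop2.png",cv2.resize(s["img"][150:300,220:400,::-1],None,fx=4,fy=4,interpolation=cv2.INTER_CUBIC))
```

```text
yaw -0.152829193473062 t [0.62695951 0.01801008] res mm [[-0.4, -1.8], [1.0, -1.9], [0.3, 2.0], [0.6, 3.7], [-0.3, 1.1], [-0.8, -0.6], [0.0, -1.4], [0.2, -0.9], [-0.6, -1.6], [-0.1, 1.5]]
notch [-87.5  57.3]
notch [-123.2   56.1]
notch [-87.6  10.2]
notch [-122.5    8.8]
(-0.081, 0.23) 378.1059466954714 239.29611006964743
(-0.12, 0.23) 387.6387490203218 232.30425521345336
(-0.12, 0.17) 372.51582042100955 220.34639692919217
(0.12, 0.23) 324.0420032317193 278.94942845081545
(0.12, -0.23) 229.5712606493001 186.0190675580531
```

View pics/crop2.png

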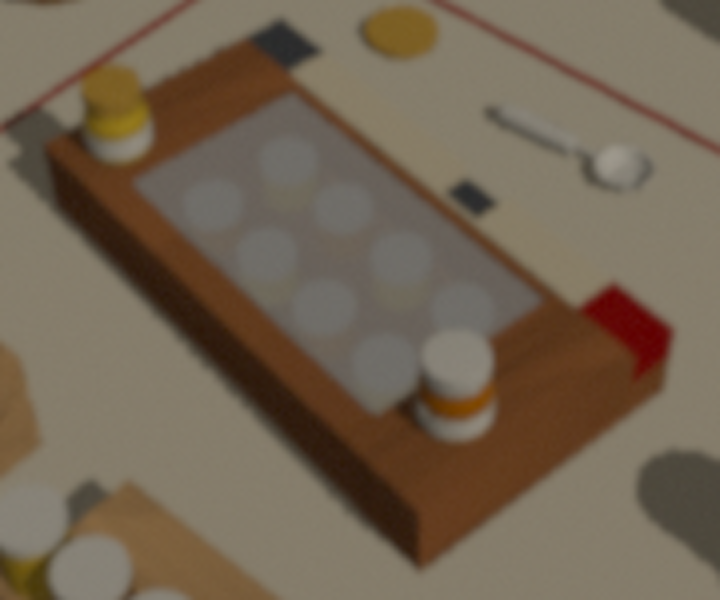

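The scene view agrees with the fit: red front-left corner at about (388,233) against a predicted (387.6,232.3). The notch centre is near case y = 33. Next, a helper that works out tool-frame offsets.

```bash
cat >> h.py <<'E'
def go(x,y,ztip):
    """mm offset and turn in tool axes so fingertip centre is at case point (mm), tool y along the rail"""
    from rig import sensors
    o=sensors.get_obs(); th,tx,ty=np.load("pose.npy"); r=R.from_quat(o["tool_rot"])
    p=np.r_[R.from_euler('z',th).apply([x/1000,y/1000,0])[:2]+[tx,ty],ztip/1000+.022]
    ty_=np.array([-np.sin(th),np.cos(th),0]); z=np.array([0,0,-1.]); T=R.from_matrix(np.c_[np.cross(ty_,z),ty_,z])
    e=R.from_euler('z',-th).apply(o["position"]-[tx,ty,.022])*1000
    print("t",round(o["time"],2),"delta",(r.inv().apply(p-o["position"])*1000).round(1),"turn",(r.inv()*T).as_rotvec().round(3),"tip@case",e.round(1),"F",o["ft_force"].round(2),"w",round(o["grip_width"],4))
E
python3 -c "
from h import *
go(-100.5,195,170)"
```

```text
t 0.1 delta [-489.2 -274.3   27.4] turn [-0.002 -0.    -0.083] tip@case [-565.3  508.9  197. ] F [ 0.06  0.1  -0.06] w 0.0874
```

Call:
{"method": "drive_tool", "body": {
  "deltas": [
    [[-30,-17,0,0,0,0],[-30,-17,0,0,0,0],[-30,-17,0,0,0,0],[-30,-17,0,0,0,0],[-30,-17,0,0,0,0],[-30,-17,0,0,0,0],[-30,-17,0,0,0,0],[-30,-17,0,0,0,0]]
  ],
  "gripper": 0,
  "squeeze": 10
}}

```text
time: 0.77
position: [0.3483, 0.4179, 0.2197]
tool_rot: [0.118, 0.993, -0.0, -0.0]
ft_force: [0.8, 0.2, 0.2]
grip_width: 0.0415
grip_force: 0.0
```

Call:
{"method": "drive_tool", "body": {
  "deltas": [
    [[-30,-17,0,0,0,0],[-30,-17,0,0,0,0],[-30,-17,0,0,0,0],[-30,-17,0,0,0,0],[-30,-17,0,0,0,0],[-30,-17,0,0,0,0],[-30,-17,0,0,0,0],[-30,-17,0,0,0,0]]
  ]
}}

```text
time: 1.43
position: [0.5498, 0.2296, 0.2195]
tool_rot: [0.118, 0.993, -0.0, -0.001]
ft_force: [-0.2, 0.9, -0.1]
grip_width: 0.001
grip_force: 0.0
```

Call:
{"method": "drive_tool", "body": {
  "deltas": [
    [[0,0,0,0,0,-0.083],[0,0,0,0,0,0],[0,0,0,0,0,0]]
  ]
}}

```text
time: 1.68
position: [0.5485, 0.2308, 0.2193]
tool_rot: [0.078, 0.997, -0.0, -0.001]
ft_force: [-0.9, 0.1, -0.0]
grip_width: 0.0006
grip_force: 0.0
```

```bash
python3 -c "
from h import *
go(-101,195,100)"
```

```text
t 1.68 delta [-9.2 -3.3 97.3] turn [-0.    -0.002 -0.003] tip@case [-109.9  198.3  197.3] F [-0.9   0.05 -0.02] w 0.0006
```

Call:
{"method": "drive_tool", "body": {
  "deltas": [
    [[-9,-3,15,0,0,0],[0,0,20,0,0,0],[0,0,20,0,0,0],[0,0,20,0,0,0],[0,0,15,0,0,0],[0,0,8,0,0,0],[0,0,0,0,0,0],[0,0,0,0,0,0]]
  ]
}}

```text
time: 2.35
position: [0.557, 0.2275, 0.122]
tool_rot: [0.076, 0.997, -0.0, -0.0]
ft_force: [0.8, -0.1, 0.1]
grip_width: 0.0005
grip_force: 0.0
```

Run:
```python
from h import *
from rig import eyes
go(-101,195,72)
c=eyes.camera("wrist"); cv2.imwrite("pics/w1.png",c["img"][:,:,::-1]); print({k:v for k,v in c.items() if k!="img"})
go(-101,195,72)
```

```text
t 2.35 delta [-0.1 -1.4 28. ] turn [-0.    -0.001  0.001] tip@case [-101.1  196.4  100. ] F [ 0.77 -0.13  0.14] w 0.0005
{'fov_y': 65.70646984690485, 'cx': 314.5918485206978, 'cy': 203.8207933291811, 'hand_eye': array([[ 5.21794902e-04,  9.65239308e-01,  2.61367186e-01,
         7.09825713e-02],
       [ 9.99999856e-01, -4.70972634e-04, -2.57084789e-04,
        -5.83938350e-04],
       [-1.25051551e-04,  2.61367283e-01, -9.65239415e-01,
        -1.64250014e-01],
       [ 0.00000000e+00,  0.00000000e+00,  0.00000000e+00,
         1.00000000e+00]])}
t 2.4 delta [ 0.7 -1.4 28.7] turn [0.    0.001 0.   ] tip@case [-100.3  196.4  100.7] F [ 0.18 -0.23  0.76] w 0.0006
```

View pics/w1.png

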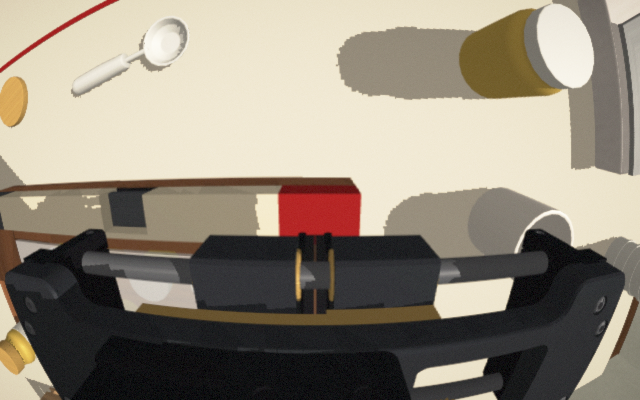

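The wrist view shows the red top spanning columns 279–360 with its front edge near row 187, centred under the closed fingers at column 315. The notch spans columns 110–152. I'll check these by ray casting.

Run:
```python
from h import *
from rig import eyes,sensors
o=sensors.get_obs(); c=eyes.camera("wrist"); r=R.from_quat(o["tool_rot"]); H=c["hand_eye"]
f=200/np.tan(np.radians(c["fov_y"])/2); th,tx,ty=np.load("pose.npy")
def w(u,v,z=.07):
    a,b=u-c["cx"],v-c["cy"]; q=np.hypot(a,b); A=q/f
    d=r.apply(H[:3,:3]@[a/q*np.sin(A),-b/q*np.sin(A),-np.cos(A)]); p=o["position"]+r.apply(H[:3,3])
    X=p+d*(z-p[2])/d[2]; return (R.from_euler('z',-th).apply(X-[tx,ty,0])*1000).round(1)[:2]
for n,p in dict(fl=(357,187),fr=(280,187),l2=(360,230),r2=(279,230),nlf=(152,190),nrf=(110,192),nlb=(146,228),nrb=(113,227)).items(): print(n,w(*p))
```

```text
fl [-125.1  226.5]
fr [-125.  171.]
l2 [-92.2 230. ]
r2 [-92.2 169.3]
nlf [-123.7   67.4]
nrf [-122.7   23.3]
nlb [-91.6  56.3]
nrb [-91.4  20.2]
```

Call:
{"method": "drive_tool", "body": {
  "deltas": [
    [[0,0,10,0,0,0],[0,0,10,0,0,0],[0,0,6,0,0,0],[0,0,1,0,0,0],[0,0,1,0,0,0],[0,0,0,0,0,0]]
  ]
}}

```text
time: 2.95
position: [0.5575, 0.2267, 0.0936]
tool_rot: [0.076, 0.997, -0.0, -0.0]
ft_force: [-0.1, -1.2, -0.7]
grip_width: 0.0004
grip_force: 0.0
```

Call:
{"method": "drive_tool", "body": {
  "deltas": [
    [[0,0,0.5,0,0,0],[0,0,0.5,0,0,0],[0,0,0,0,0,0]]
  ]
}}

```text
time: 3.2
position: [0.5578, 0.2268, 0.0932]
tool_rot: [0.076, 0.997, 0.0, 0.0]
ft_force: [0.3, -0.5, 0.5]
grip_width: 0.0004
grip_force: 0.0
```

Call:
{"method": "drive_tool", "body": {
  "deltas": [
    [[0,0,0.5,0,0,0],[0,0,0.5,0,0,0],[0,0,0,0,0,0]]
  ]
}}

```text
time: 3.45
position: [0.5576, 0.2267, 0.092]
tool_rot: [0.076, 0.997, -0.0, -0.0]
ft_force: [0.1, -0.4, -0.3]
grip_width: 0.0006
grip_force: 0.0
```

Noise is about ±1 N, so I'll go on in small steps.

Call:
{"method": "drive_tool", "body": {
  "deltas": [
    [[0,0,0.5,0,0,0],[0,0,0.5,0,0,0],[0,0,0,0,0,0]]
  ]
}}

```text
time: 3.7
position: [0.5576, 0.2267, 0.0909]
tool_rot: [0.076, 0.997, -0.0, -0.0]
ft_force: [-0.1, 0.1, 0.6]
grip_width: 0.0005
grip_force: 0.0
```

Call:
{"method": "drive_tool", "body": {
  "deltas": [
    [[0,0,0.5,0,0,0],[0,0,0,0,0,0],[0,0,0,0,0,0]]
  ]
}}

```text
time: 3.95
position: [0.5576, 0.2267, 0.0904]
tool_rot: [0.076, 0.997, -0.0, -0.0]
ft_force: [0.4, -0.1, 0.1]
grip_width: 0.0002
grip_force: 0.0
```

Call:
{"method": "drive_tool", "body": {
  "deltas": [
    [[0,0,0.5,0,0,0],[0,0,0.5,0,0,0],[0,0,0,0,0,0]]
  ]
}}

```text
time: 4.2
position: [0.5575, 0.2267, 0.0893]
tool_rot: [0.076, 0.997, -0.0, -0.0]
ft_force: [1.1, 1.2, 0.3]
grip_width: 0.0006
grip_force: 0.0
```

Call:
{"method": "drive_tool", "body": {
  "deltas": [
    [[0,0,0.5,0,0,0],[0,0,0.5,0,0,0],[0,0,0,0,0,0]]
  ]
}}

```text
time: 4.45
position: [0.5575, 0.2267, 0.0883]
tool_rot: [0.076, 0.997, -0.0, -0.0]
ft_force: [-0.1, -0.1, -0.4]
grip_width: 0.0005
grip_force: 0.0
```

Call:
{"method": "drive_tool", "body": {
  "deltas": [
    [[0,0,0.5,0,0,0],[0,0,0.5,0,0,0],[0,0,0,0,0,0]]
  ]
}}

```text
time: 4.7
position: [0.5575, 0.2267, 0.0873]
tool_rot: [0.076, 0.997, -0.0, -0.0]
ft_force: [-0.2, -0.3, 0.1]
grip_width: 0.0003
grip_force: 0.0
```

Call:
{"method": "drive_tool", "body": {
  "deltas": [
    [[0,0,0.5,0,0,0],[0,0,0.5,0,0,0],[0,0,0,0,0,0]]
  ]
}}

```text
time: 4.95
position: [0.5575, 0.2267, 0.0863]
tool_rot: [0.076, 0.997, -0.0, -0.0]
ft_force: [-0.1, 1.1, -0.4]
grip_width: 0.0006
grip_force: 0.0
```

Run:
```python
from h import *
from rig import eyes,sensors
go(-101,195,70)
c=eyes.camera("wrist"); cv2.imwrite("pics/w2.png",c["img"][:,:,::-1])
```

```text
t 4.95 delta [ 0.6 -0.7 -5.7] turn [-0. -0.  0.] tip@case [-100.4  195.7   64.3] F [-0.08  1.06 -0.44] w 0.0006
```

View pics/w2.png

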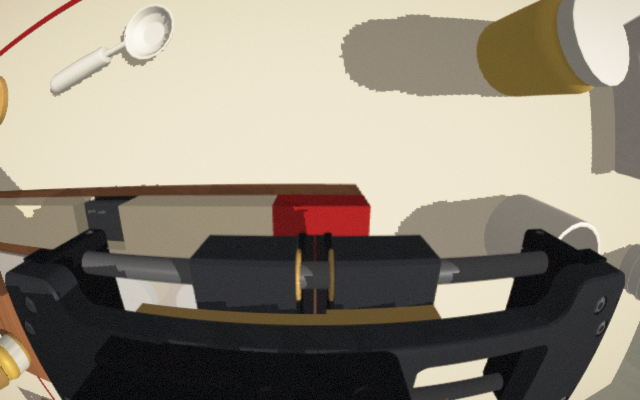

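The wrist view shows the red top at columns 274–369 with its front edge near row 196, and the fingers are above it. Apparent size puts the top at about z=62–65 mm, so I'll keep descending gently.

Call:
{"method": "drive_tool", "body": {
  "deltas": [
    [[3,0,0.5,0,0,0],[0,0,0.5,0,0,0],[0,0,0,0,0,0]]
  ]
}}

```text
time: 5.25
position: [0.5542, 0.2273, 0.0853]
tool_rot: [0.076, 0.997, -0.0, -0.0]
ft_force: [-0.2, 0.6, -0.9]
grip_width: 0.0003
grip_force: 0.0
```

Call:
{"method": "drive_tool", "body": {
  "deltas": [
    [[0,0,0.5,0,0,0],[0,0,0.5,0,0,0],[0,0,0,0,0,0]]
  ]
}}

```text
time: 5.5
position: [0.5546, 0.2272, 0.0844]
tool_rot: [0.076, 0.997, -0.0, -0.0]
ft_force: [-0.8, -0.4, 1.1]
grip_width: 0.0002
grip_force: 0.0
```

Call:
{"method": "drive_tool", "body": {
  "deltas": [
    [[0,0,0.5,0,0,0],[0,0,0.5,0,0,0],[0,0,0,0,0,0]]
  ]
}}

```text
time: 5.75
position: [0.5546, 0.2272, 0.0834]
tool_rot: [0.076, 0.997, -0.0, -0.0]
ft_force: [0.5, 0.9, 0.8]
grip_width: 0.0006
grip_force: 0.0
```

Call:
{"method": "drive_tool", "body": {
  "deltas": [
    [[0,0,0.5,0,0,0],[0,0,0.5,0,0,0],[0,0,0,0,0,0]]
  ]
}}

```text
time: 6.0
position: [0.5546, 0.2272, 0.0823]
tool_rot: [0.076, 0.997, -0.0, -0.0]
ft_force: [0.2, -0.1, -0.3]
grip_width: 0.0004
grip_force: 0.0
```

Call:
{"method": "drive_tool", "body": {
  "deltas": [
    [[0,0,0.5,0,0,0],[0,0,0.5,0,0,0],[0,0,0,0,0,0]]
  ]
}}

```text
time: 6.25
position: [0.5545, 0.2272, 0.0814]
tool_rot: [0.076, 0.997, -0.0, -0.0]
ft_force: [-0.7, -0.3, 0.1]
grip_width: 0.0002
grip_force: 0.0
```

Run:
```python
from h import *
from rig import eyes,sensors
go(-101,195,70)
c=eyes.camera("scene"); cv2.imwrite("pics/s2.png",cv2.resize(c["img"][150:270,300:440,::-1],None,fx=5,fy=5,interpolation=cv2.INTER_CUBIC))
```

```text
t 6.25 delta [ -2.4  -0.7 -10.6] turn [-0. -0.  0.] tip@case [-103.4  195.7   59.4] F [-0.74 -0.26  0.08] w 0.0002
```

View pics/s2.png

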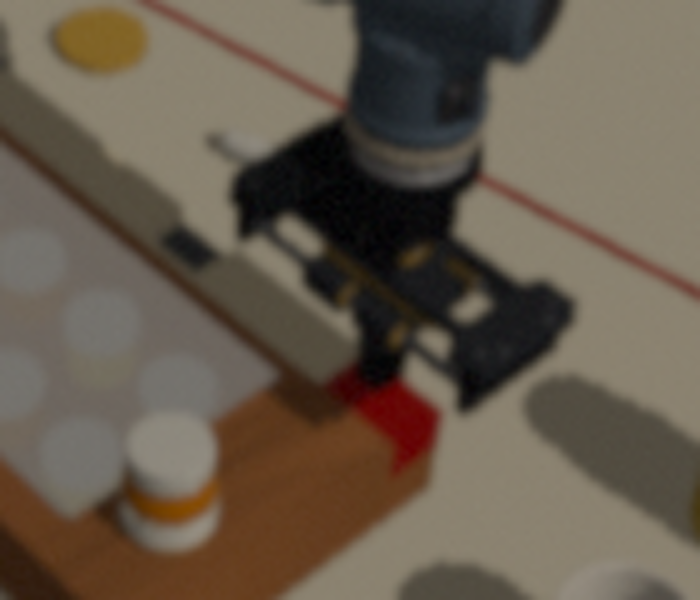

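The scene crop shows the fingertips' lower end at about (378,383), inside the outline of the red top. Projecting will show how high they really are.

Run:
```python
from h import *
s=load("scene");f=200/np.tan(np.radians(s["fov_y"])/2); th,tx,ty=np.load("pose.npy")
def pr(x,y,z):
    X=R.from_euler('z',th).apply([x/1000,y/1000,z/1000])+[tx,ty,0]; d=R.from_quat(s["attitude"]).inv().apply(X-s["xyz"])
    return [round((s["cx"]-f*d[0]/d[2]-300+.4)*5),round((s["cy"]+f*d[1]/d[2]-150+.4)*5)]
for z in (59,66,70): print(z,"tip corners",[pr(-103+a,196+b,z) for a,b in((-9.5,15),(9.5,15),(9.5,-15),(-9.5,-15))],"red",[pr(a,b,z) for a,b in((-120,230),(-81,230),(-81,170),(-120,170))])
t=load("top")
# two-view triangulation of red corners / grey corners
def rd(c,u,v):
    f=200/np.tan(np.radians(c["fov_y"])/2); return R.from_quat(c["attitude"]).apply([(u-c["cx"])/f,-(v-c["cy"])/f,-1])
for a,b in [((35,370),(672,332)),((122,384),(612,287)),((129,326),(583,310)),((724,400),(287,67)),((639,389),(320,47) if 0 else (287,67))][:4]:
    d1=rd(t,205+a[0]/4-.4,120+a[1]/4-.4);d2=rd(s,220+b[0]/4-.4,150+b[1]/4-.4)
    k=np.linalg.lstsq(np.c_[d1,-d2],s["xyz"]-t["xyz"],rcond=None)[0]; p=t["xyz"]+k[0]*d1;q=s["xyz"]+k[1]*d2
    print((p*1000).round(),((p-q)*1000).round(1))
```

```text
59 tip corners [[405, 413], [382, 430], [345, 399], [368, 383]] red [[438, 426], [391, 461], [316, 399], [363, 366]]
66 tip corners [[406, 405], [383, 422], [345, 392], [369, 375]] red [[439, 418], [392, 453], [317, 391], [364, 358]]
70 tip corners [[407, 401], [384, 417], [346, 387], [369, 371]] red [[440, 414], [393, 448], [317, 387], [365, 354]]
[545. 262.  69.] [ 1.1 -1.6 -0.2]
[534. 205.  66.] [ 0.2 -0.2 -0. ]
[573. 199.  70.] [ 3.2 -4.6 -0.3]
[ 515. -198.   52.] [ 22.8 -32.9   9.1]
```

The triangulated rail top is at about z=66–70. The fingertips look some 30 mm higher in the image than computed, so contact hasn't happened yet. Continuing down in small steps.

Call:
{"method": "drive_tool", "body": {
  "deltas": [
    [[0,0,0.5,0,0,0],[0,0,0.5,0,0,0],[0,0,0.5,0,0,0],[0,0,0.5,0,0,0],[0,0,0.5,0,0,0],[0,0,0.5,0,0,0],[0,0,0,0,0,0]]
  ]
}}

```text
time: 6.88
position: [0.5546, 0.2272, 0.0783]
tool_rot: [0.076, 0.997, -0.0, -0.0]
ft_force: [-0.5, -0.3, -0.7]
grip_width: 0.0003
grip_force: 0.0
```

Call:
{"method": "drive_tool", "body": {
  "deltas": [
    [[0,0,0.5,0,0,0],[0,0,0.5,0,0,0],[0,0,0.5,0,0,0],[0,0,0.5,0,0,0],[0,0,0.5,0,0,0],[0,0,0.5,0,0,0],[0,0,0,0,0,0]]
  ]
}}

```text
time: 7.47
position: [0.5546, 0.2272, 0.0753]
tool_rot: [0.076, 0.997, -0.0, -0.0]
ft_force: [0.8, -0.7, 0.2]
grip_width: 0.0005
grip_force: 0.0
```

Run:
```python
from h import *
from rig import eyes,sensors
a=np.mean([eyes.camera("scene")["img"].astype(float) for _ in range(6)],0)
b=np.clip(a[195:255,340:410,::-1]*1.8,0,255).astype(np.uint8)
b=cv2.resize(b,None,fx=8,fy=8,interpolation=cv2.INTER_CUBIC)
w=eyes.camera("wrist")["img"][150:330,180:460,::-1]
w=cv2.resize(np.clip(w*1.5,0,255).astype(np.uint8),(750,480)) if 0 else cv2.resize(w,None,fx=2,fy=2)
o=np.zeros((600,800,3),np.uint8); 
cv2.imwrite("pics/s3.png",b)
```

```text
(no output)
```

View pics/s3.png

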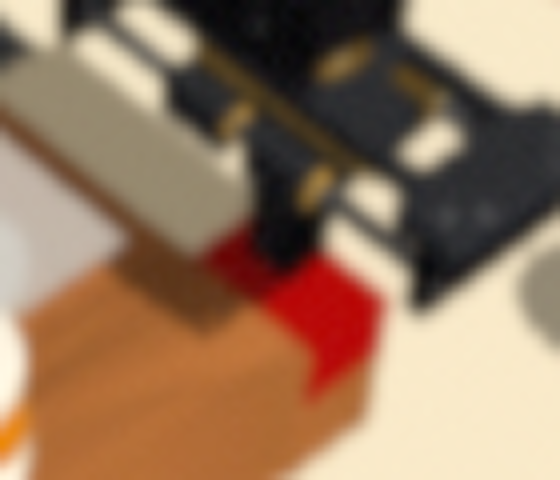

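The crop shows the finger's lower end at about (290,262), still occluding the red top and above it. I'll keep feeling downward.

Call:
{"method": "drive_tool", "body": {
  "deltas": [
    [[0,0,0.5,0,0,0],[0,0,0.5,0,0,0],[0,0,0.5,0,0,0],[0,0,0.5,0,0,0],[0,0,0.5,0,0,0],[0,0,0.5,0,0,0],[0,0,0,0,0,0]]
  ]
}}

```text
time: 8.4
position: [0.5545, 0.2272, 0.0723]
tool_rot: [0.076, 0.997, -0.0, -0.0]
ft_force: [0.3, -0.3, 0.4]
grip_width: 0.0005
grip_force: 0.0
```

Call:
{"method": "drive_tool", "body": {
  "deltas": [
    [[0,0,0.5,0,0,0],[0,0,0.5,0,0,0],[0,0,0.5,0,0,0],[0,0,0.5,0,0,0],[0,0,0.5,0,0,0],[0,0,0.5,0,0,0],[0,0,0,0,0,0]]
  ]
}}

```text
time: 8.98
position: [0.5545, 0.2272, 0.0693]
tool_rot: [0.076, 0.997, -0.0, -0.0]
ft_force: [0.3, 0.2, -0.1]
grip_width: 0.0006
grip_force: 0.0
```

Run:
```python
from h import *
from rig import eyes,sensors
o=sensors.get_obs(); c=eyes.camera("wrist"); cv2.imwrite("pics/w3.png",c["img"][:,:,::-1]); 
f=200/np.tan(np.radians(c["fov_y"])/2)
for n,tz in (("w1",.122),("w2",.0863),("w3",o["position"][2])):
    i=cv2.imread(f"pics/{n}.png").astype(int); m=((i[...,2]>110)&(i[...,1]<60)&(i[...,0]<60))
    m[:170]=0;m[234:]=0;m[:,:200]=0;m[:,420:]=0
    rows=np.where(m.sum(1)>30)[0]; print(n,"rows",rows.min(),rows.max())
    for v in (rows.min()+4,(rows.min()+rows.max())//2,rows.max()-1):
        k=np.where(m[v])[0]; L,Rr=k.min(),k.max()+1
        H=c["hand_eye"]
        def ry(u):
            a,b=u-c["cx"],v-c["cy"];q=np.hypot(a,b);A=q/f; return H[:3,:3]@[a/q*np.sin(A),-b/q*np.sin(A),-np.cos(A)]
        d1,d2=ry(L),ry(Rr); s=.06/(d2[1]/d2[2]-d1[1]/d1[2]) # vertical depth
        p=H[:3,3]+d1/d1[2]*s
        print(v,L,Rr,"rail top z",round((tz-p[2])*1000,1),"tool x",round(p[0]*1000,1),"y",round(p[1]*1000,1),round((p[1]+.06)*1000,1))
```

```text
w1 rows 193 233
197 279 360 rail top z 64.8 tool x 16.2 y -26.9 33.1
213 280 359 rail top z 62.4 tool x 3.1 y -26.8 33.2
232 280 359 rail top z 66.7 tool x -10.6 y -26.7 33.3
w2 rows 205 233
209 293 369 rail top z 17.5 tool x 3.7 y -17.5 42.5
219 304 369 rail top z -19.1 tool x -16.4 y -10.2 49.8
232 306 368 rail top z -28.3 tool x -32.5 y -8.7 51.3
w3 rows 219 233
223 336 374 rail top z -221.3 tool x -83.0 y 32.8 92.8
226 337 374 rail top z -231.9 tool x -91.7 y 35.3 95.3
232 269 374 rail top z 69.2 tool x 9.8 y -26.5 33.5
```

View pics/w3.png

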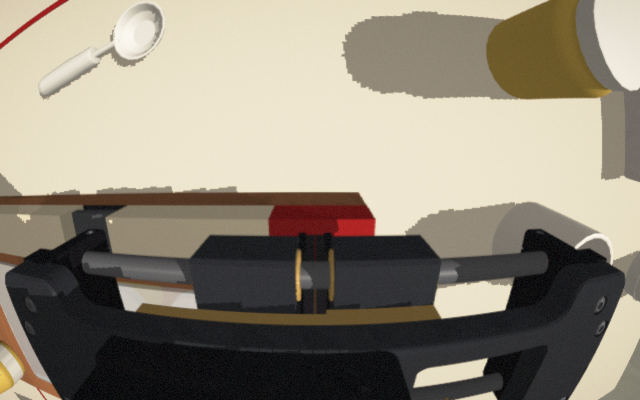

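The wrist views put the rail top at z of about 65–69 in the robot's frame. They show the real finger ends close to the TCP plane (row about 235), so contact should come soon.

Call:
{"method": "drive_tool", "body": {
  "deltas": [
    [[0,0,0.5,0,0,0],[0,0,0.5,0,0,0],[0,0,0.5,0,0,0],[0,0,0.5,0,0,0],[0,0,0,0,0,0]]
  ]
}}

```text
time: 9.45
position: [0.5547, 0.2272, 0.0682]
tool_rot: [0.076, 0.997, 0.0, 0.0]
ft_force: [0.1, -1.4, 4.7]
grip_width: 0.0005
grip_force: 2.3
```

Run:
```python
from h import *
from rig import eyes,sensors
a=[]
for _ in range(6): eyes.camera("top"); a.append(sensors.get_obs()["ft_force"])
print(np.mean(a,0).round(2),np.std(a,0).round(2))
```

```text
[-1.56 -0.15  5.25] [0.38 0.33 0.43]
```

Contact on red at 5 N, with TCP z of about 68.4 mm, so the tips are effectively at the TCP. Now sliding onto the cream.

Call:
{"method": "drive_tool", "body": {
  "deltas": [
    [[0,-6,0,0,0,0],[0,-6,0,0,0,0],[0,-6,0,0,0,0],[0,-6,0,0,0,0],[0,-6,0,0,0,0],[0,-6,0,0,0,0],[0,-6,0,0,0,0],[0,-6,0,0,0,0]]
  ]
}}

```text
time: 10.42
position: [0.5479, 0.1794, 0.0678]
tool_rot: [0.077, 0.997, 0.0, 0.001]
ft_force: [1.3, 3.4, 5.2]
grip_width: 0.0001
grip_force: 2.7
```

Call:
{"method": "drive_tool", "body": {
  "deltas": [
    [[0,-3,0,0,0,0],[0,-3,0,0,0,0],[0,-3,0,0,0,0],[0,-3,0,0,0,0],[0,-3,0,0,0,0],[0,-3,0,0,0,0],[0,0,0,0,0,0]]
  ]
}}

```text
time: 11.0
position: [0.545, 0.1613, 0.0678]
tool_rot: [0.077, 0.997, 0.0, 0.001]
ft_force: [0.2, 3.1, 6.7]
grip_width: 0.0006
grip_force: 2.8
```

Run:
```python
from h import *
go(-103,33,92)
```

```text
t 11.0 delta [  0.1 -96.2 -46.2] turn [ 0.     0.001 -0.001] tip@case [-102.8  129.2   45.8] F [0.21 3.06 6.71] w 0.0006
```

Call:
{"method": "drive_tool", "body": {
  "deltas": [
    [[0,-6,0,0,0,0],[0,-6,0,0,0,0],[0,-6,0,0,0,0],[0,-6,0,0,0,0],[0,-6,0,0,0,0],[0,-6,0,0,0,0],[0,-6,0,0,0,0],[0,-6,0,0,0,0]]
  ]
}}

```text
time: 11.67
position: [0.5376, 0.1143, 0.0678]
tool_rot: [0.077, 0.997, 0.0, 0.001]
ft_force: [1.2, 4.6, 6.3]
grip_width: 0.0009
grip_force: 3.0
```

Call:
{"method": "drive_tool", "body": {
  "deltas": [
    [[0,-3,0,0,0,0],[0,-3,0,0,0,0],[0,-3,0,0,0,0],[0,-3,0,0,0,0],[0,-3,0,0,0,0],[0,-3,0,0,0,0],[0,0,0,0,0,0]]
  ]
}}

```text
time: 12.25
position: [0.5347, 0.0961, 0.0678]
tool_rot: [0.077, 0.997, 0.0, 0.0]
ft_force: [-0.2, 2.0, 5.7]
grip_width: 0.0007
grip_force: 3.1
```

Call:
{"method": "drive_tool", "body": {
  "deltas": [
    [[0,-3,0,0,0,0],[0,-3,0,0,0,0],[0,-3,0,0,0,0],[0,0,0,0,0,0]]
  ]
}}

```text
time: 12.58
position: [0.5333, 0.0872, 0.0677]
tool_rot: [0.077, 0.997, 0.0, 0.0]
ft_force: [1.4, 2.7, 6.8]
grip_width: 0.0002
grip_force: 3.0
```

Call:
{"method": "drive_tool", "body": {
  "deltas": [
    [[0,-3,0,0,0,0],[0,-3,0,0,0,0],[0,0,0,0,0,0]]
  ]
}}

```text
time: 12.83
position: [0.531, 0.0807, 0.0669]
tool_rot: [0.076, 0.997, -0.001, -0.001]
ft_force: [-0.2, -0.1, -0.4]
grip_width: 0.0003
grip_force: 0.0
```

Run:
```python
from h import *
go(-103,33,92)
```

```text
t 12.83 delta [ -1.3 -14.4 -47.1] turn [-0.001 -0.003  0.   ] tip@case [-104.4   47.4   44.9] F [-0.18 -0.15 -0.41] w 0.0003
```

The finger dropped off the edge at case y of about 50, so the notch is felt. Next I'll centre in it, tilt the body away from the lid by 0.2 rad, and press.

Call:
{"method": "drive_tool", "body": {
  "deltas": [
    [[0,-5,0,0,0,0],[0,-5,0,0,0,0],[0,-4,0,0,0,0],[0,0,0,0,-0.1,0],[0,0,0,0,-0.1,0],[0,0,0,0,0,0],[0,0,0,0,0,0]]
  ]
}}

```text
time: 13.42
position: [0.5281, 0.068, 0.067]
tool_rot: [0.076, 0.992, -0.008, 0.097]
ft_force: [0.1, 0.5, 0.6]
grip_width: 0.0004
grip_force: 0.0
```

Run:
```python
from h import *
go(-104,33,76)
```

```text
t 13.42 delta [ -7.3  -1.4 -30.2] turn [-0.001  0.195  0.   ] tip@case [-105.3   34.4   45. ] F [0.08 0.47 0.63] w 0.0004
```

Call:
{"method": "drive_tool", "body": {
  "deltas": [
    [[0.4,0,2,0,0,0],[0.4,0,2,0,0,0],[0.4,0,2,0,0,0],[0.2,0,1,0,0,0],[0.2,0,1,0,0,0],[0.2,0,1,0,0,0],[0,0,0,0,0,0]]
  ]
}}

```text
time: 14.0
position: [0.5302, 0.0681, 0.058]
tool_rot: [0.076, 0.992, -0.008, 0.099]
ft_force: [0.5, 0.3, -0.3]
grip_width: 0.0007
grip_force: 0.0
```

Call:
{"method": "drive_tool", "body": {
  "deltas": [
    [[0.2,0,1,0,0,0],[0.2,0,1,0,0,0],[0.2,0,1,0,0,0],[0,0,0,0,0,0]]
  ]
}}

```text
time: 14.33
position: [0.5303, 0.0681, 0.0554]
tool_rot: [0.076, 0.992, -0.008, 0.1]
ft_force: [-0.4, -0.3, 3.2]
grip_width: 0.0007
grip_force: 1.5
```

Call:
{"method": "drive_tool", "body": {
  "deltas": [
    [[0.2,0,1,0,0,0],[0.2,0,1,0,0,0],[0.2,0,1,0,0,0],[0,0,0,0,0,0]]
  ]
}}

```text
time: 14.67
position: [0.5302, 0.0681, 0.052]
tool_rot: [0.076, 0.992, -0.008, 0.1]
ft_force: [-0.6, 0.3, 2.7]
grip_width: 0.0005
grip_force: 1.7
```

Call:
{"method": "drive_tool", "body": {
  "deltas": [
    [[0.2,0,1,0,0,0],[0.2,0,1,0,0,0],[0.2,0,1,0,0,0],[0,0,0,0,0,0]]
  ]
}}

```text
time: 15.0
position: [0.5303, 0.0681, 0.0493]
tool_rot: [0.076, 0.992, -0.008, 0.1]
ft_force: [-1.6, 0.0, 6.7]
grip_width: 0.0004
grip_force: 3.6
```

Call:
{"method": "drive_tool", "body": {
  "deltas": [
    [[0.2,0,1,0,0,0],[0.2,0,1,0,0,0],[0,0,0,0,0,0]]
  ]
}}

```text
time: 15.25
position: [0.5304, 0.0681, 0.0489]
tool_rot: [0.076, 0.992, -0.008, 0.101]
ft_force: [-5.7, 0.5, 21.3]
grip_width: 0.0002
grip_force: 10.6
```

The hard stop is reached at 21 N. Now retracting straight up, then away towards the robot.

Call:
{"method": "drive_tool", "body": {
  "deltas": [
    [[0,0,0,0,0,0],[-0.4,0,-2,0,0,0],[-1,0,-5,0,0,0],[-2,0,-10,0,0,0],[-3,0,-15,0,0,0],[-4,0,-20,0,0,0],[0,0,-30,0,0,0],[0,0,-30,0,0,0]]
  ]
}}

```text
time: 15.92
position: [0.5175, 0.0699, 0.1588]
tool_rot: [0.076, 0.992, -0.008, 0.098]
ft_force: [1.1, 0.2, -0.5]
grip_width: 0.0004
grip_force: 0.0
```

Call:
{"method": "drive_tool", "body": {
  "deltas": [
    [[0,0,-20,0,0,0],[0,0,-20,0,0,0],[0,0,0,0,0,0],[0,0,0,0,0,0]]
  ]
}}

```text
time: 16.25
position: [0.5108, 0.0711, 0.1988]
tool_rot: [0.076, 0.992, -0.008, 0.101]
ft_force: [0.7, -0.1, -0.8]
grip_width: 0.0003
grip_force: 0.0
```

Run:
```python
from h import *
from rig import eyes
go(-104,33,76)
c=eyes.camera("scene"); cv2.imwrite("pics/s4.png",cv2.resize(c["img"][140:300,215:405,::-1],None,fx=3.7,fy=3.7,interpolation=cv2.INTER_CUBIC))
```

```text
t 16.25 delta [  1.7  -1.8 102.5] turn [0.    0.202 0.   ] tip@case [-122.9   34.8  176.8] F [ 0.69 -0.11 -0.77] w 0.0003
```

View pics/s4.png

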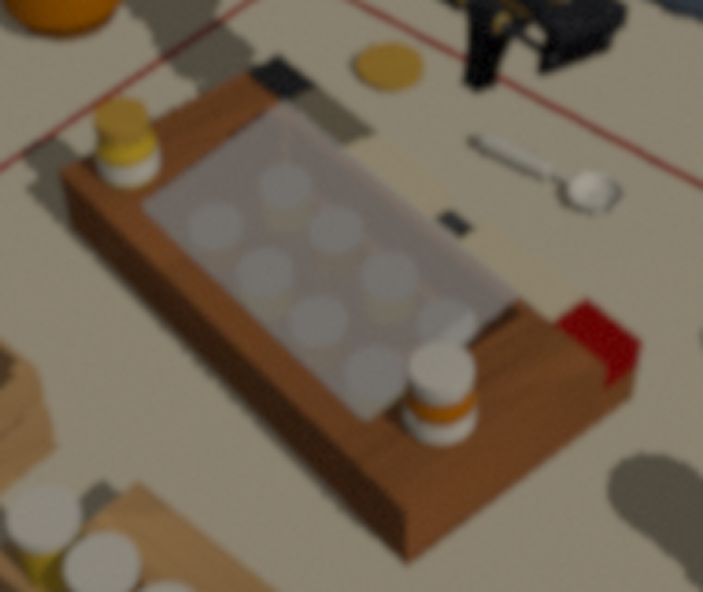

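The lid's front edge is raised: it now overlaps the rail near (400,190), with a gap at (500,320). The jars, spoon and jar lid haven't moved, and the arm is clear.

```bash
python3 -c "
from rig import ticket
print(ticket.hand_in())"
```

```text
the job is handed in; nothing more can be done
None
```

I touched the red end, slid along the cream rail to the notch and pressed the catch to its hard stop; the lid popped ajar and stayed up, and I drew clear and handed the job in (no verdict was shown).

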